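Put the salt back into the spice block

TASK

Pick up the salt shaker that was left out on the worktop and put it back into the empty well of the wooden spice block, standing upright on the bottom of the well. Lower it in rather than dropping it, and leave the spice jar in the other well standing where it is.

Things in the scene. Friction and masses are not known exactly. Their poses are not given: they have to be found in the camera images.
- salt_center (a point): Centre (half-way up) of the salt shaker: clear and round with a grey domed cap, 90 mm tall, 44 mm across at the widest, 34 mm at the cap (top 20 mm), 0.1 kg, upright on the worktop; z axis up. A spice jar (46 mm across, 106 mm tall) and a shot glass (49 mm across, 61 mm tall) stand near, at least 85 mm away between centres; which of the three stands where varies.
- empty_well (a point): Centre of the flat floor of the empty well. The spice block is fixed: wood, 160 x 82 mm, 42 mm high, on the worktop at any yaw, with two round blind wells along its length, 76 mm apart. Each is 62 mm across, 28 mm deep (floor 14 mm, rim 42 mm above the worktop), with a 4 mm bevel at the mouth. The x axis points along the block away from the filled well; z up.
- spice_a: Round spice jar, 41 mm across and 105 mm tall, standing in the block's other well, 76 mm from the centre of the empty one; loose. Origin at the centre of its underside, z up. Beware: a microwave hangs over the cooktop on the left (y > 0, from x = 0.5 back, 0.4 m up): swing the arm past it drawn in close.
Things that resemble listed ones, but are neither listed nor needed, are in the scene too. Leave any black look-alike of the part that bears salt_center alone.

How it is judged:
At the end, for the whole second after the job is handed in: The salt shaker stands upright (within 10 degrees) and still on the floor of the empty well (its axis within 14 mm of the well's centre, its foot within 6 mm of the floor), and the spice jar still stands in the other well (within 25 mm of where it was) (horizontal distance between salt_center and empty_well below 0.014 m and z of salt_center in the frame of empty_well between 0.038 and 0.051 m and angle between salt_center's own z axis and vertical below 0.18 rad and linear speed of salt_shaker below 0.02 m/s and angle between spice_a's own z axis and vertical below 0.25 rad and distance of spice_a from where it was at the start of the episode below 0.025 m); the robot touches nothing.
It fails at once if the salt shaker is dropped from more than about 40 mm above the floor of the well (contact force between salt_shaker and anything else below 0.01 N and height (world z) of salt_center above 0.1 m).
It fails at once if the spice jar in the block is knocked over or pulled out of its well (angle between spice_a's own z axis and vertical above 0.6 rad or distance of spice_a from where it was at the start of the episode above 0.04 m).
It also fails if it takes over 43 s, if anything falls off the work surface, if the arm or the gripper's body presses on something with over 40 N, if the wrist force passes 120 N, or if a joint passes its speed limit or range.

ROBOT

A 7-joint arm with a two-finger parallel gripper is mounted at the origin on a cart in front of the work surface, level with it; the furniture and walls round the work are solid. World frame = base frame: x ahead of the robot, y to its left, z up, the work surface at z = 0. Lengths are in m, angles in rad, forces in N, time in s.
With the tool pointing down it reaches from about 0.4 to 0.875 m from the base axis. Payload 19.3 kg.
Tool frame: the origin (TCP) lies midway between the tips of the shut fingers; the grasp point (between the pads) lies 19 mm behind it (bot.pinch_z is the distance from the TCP to the grasp point, in m); z points along the fingers, y is the direction in which the jaws open and shut (so a half turn about z gives the same grasp; the last joint's range is limited). The gripper opens to 85 mm and grips with 20 to 120 N. Pads are 22 mm wide; open, the fingers measure 114 mm over their backs; the gripper's body (76 mm by 85 mm) begins 54 mm behind the grasp point. The pads swing forward as they close: fully open they stand 13 mm farther back than shut.
Start: joints at [-1.365, 0.521, -0.036, 1.599, 0.021, 1.021, -0.113], TCP at [0.17, 0.601, 0.231] pointing down, gripper open.
Joint ranges: [-2.91, 2.91], [-0.3, 2.13], [-1.5, 1.42], [0.17, 2.43], [-1.26, 4.41], [0.16, 1.93], [-2.52, 2.52]. Speed limits (rad/s): [1.89, 1.89, 2.39, 2.39, 3.01, 3.01, 3.01].

INTERFACE

Orientations are given as [roll, pitch, yaw] about the fixed x, y, z axes, in that order (R = Rz(yaw) Ry(pitch) Rx(roll)).
In Python, from workcell import bot gives the robot as it stands. The module is installed in compiled form; this text tells all that it offers.
- The arm moves only by the tool move_arm, never from a script. Its argument "moves" is text: rows parted by semicolons, each of 4 numbers parted by spaces: the shift along the tool's x, y, z in mm, then the turn about the tool's z in rad. In form: dx dy dz yaw; .... A call has exactly 10 rows; each row is the pose to reach, as a shift and turn from the pose commanded when the call began, along the tool's axes at that moment; what a row does not reach only later rows make up. A row lasts 1/12 s, in which the tool goes at most 41.7 mm and 7.16 degrees, less where a joint would pass 70% of its speed; a pose out of reach is approached as far as the arm can. A call with a gripper value outside its range is refused whole. "grip" is the opening, from 0 (shut) to 1 (fully open), set as the call begins (left out, the last holds). The fingers move at their own pace and stop on an object; "grip_force" is the grip in N (left out, the last holds). Time passes only in rows, so rows that repeat a pose let the fingers close, or fill a call up. It gives the time, the measured TCP pose, the force and the opening at its end, in the units of the state.
- bot.observe(): the state, without advancing time (a new reading comes with each control period).
- bot.grab_frame(name): name is "scene" or "side" or "wrist"; returns a dict with "frame" (420x560x3 uint8, red, green, blue), "z_map" (420x560 float32, m along the optical axis (not along the pixel's ray), 0 where there is no reading), "K" (3x3 intrinsics, pixels), "eye" and "attitude" of the camera in the world. Camera axes: x right, y up, looking along -z (the intrinsics and any distortion apply to the point x, -y, -z); pixel columns grow to the right and rows downward; lengths in m; the calibration is good to about 2 mm. A picture is of the moment at which its call begins.
- bot.job_done(): hands the job in, once; it reports no verdict.
Trained networks look in a picture, given as the dict that the camera call returned (one of the last four; its "shot" number tells which), for a name from the list of things; names that differ only in an ending like _2 or _b are one class to them, and where a whole thing is asked for, a point or a joint stands for the part that bears it (a point fixed in the world has none). Each returns a list of dicts, best first, with "conf" (0 to 1); they miss things now and then, are a little off and sometimes report something else, mostly with a low value. They report only what shows in the picture. A call takes as long as a camera call. They do not tell look-alikes from the thing itself.
- bot.search_frame(picture, label): "at" ([column, row] in pixels, amid what is visible of it).
- bot.pinpoint(picture, label): "at" ([column, row] in pixels: a listed point, or the origin of a listed thing).
The state is a dict: "clock": time; "qpos": joint angles; "qd": joint speeds; "joint_efforts": joint torques, N m; "position": TCP position; "tool_rot": TCP orientation; "force": force on the tool from outside, world axes, zero at the start; "moment": the same for the moment, N m; "grip_width": finger opening in m.
Only numpy, scipy, OpenCV 4.12 (cv2) and the standard library are available. Lean on these libraries where they do the work, as an engineer would, in place of code of your own. Each camera call takes 0.05 s, during which the arm holds its last target. There are 200 camera calls.

## Working session

There is one attempt and no reset: what is moved stays moved. The work goes in short steps, Python scripts to look and compute and a tool call to move; the robot and the scene stay as the last step left them, time stands still between calls to the robot, and variables do not carry over. Pictures are saved under pics/ and viewed, about 8 in all and at most 12, crops included, and the job is handed in when it is done.

Besides the shell and the picture viewer there is one more tool, called after "Call:" as name(argument=value, ...) on one line, values as JSON. move_arm: Moves the arm, as the interface text tells. Its arguments: {"type":"object","properties":{"moves":{"type":"string"},"grip":{"type":"number"},"grip_force":{"type":"number"}},"required":["moves"]}

```bash
mkdir -p pics
cat > h.py <<'E'
from workcell import bot
import numpy as np, cv2
from scipy.spatial.transform import Rotation as R
def rot(a):
    a=np.array(a,float)
    return a if a.shape==(3,3) else (R.from_quat(a).as_matrix() if a.size==4 else R.from_euler('xyz',a).as_matrix())
def ray(p,uv):
    K=p['K'];d=np.array([(uv[0]-K[0,2])/K[0,0],-(uv[1]-K[1,2])/K[1,1],-1.])
    return np.array(p['eye']),rot(p['attitude'])@d
def at_z(p,uv,z):
    e,d=ray(p,uv);return e+d*(z-e[2])/d[2]
def at_depth(p,uv):
    e,d=ray(p,uv);u,v=map(int,np.round(uv));return e+d*p['z_map'][v,u]
def cloud(p):
    h,w=p['z_map'].shape;v,u=np.mgrid[:h,:w];K=p['K']
    d=np.stack([(u-K[0,2])/K[0,0],-(v-K[1,2])/K[1,1],-np.ones((h,w))],-1)*p['z_map'][...,None]
    return d@rot(p['attitude']).T+np.array(p['eye'])
def save(p,n): cv2.imwrite('pics/'+n,p['frame'][...,::-1])
E
python3 - <<'E'
from h import *
s=bot.observe();print(s['clock'],s['position'],s['tool_rot'],s['force'],s['grip_width'],bot.pinch_z)
ims=[]
for n in['scene','side','wrist']:
    p=bot.grab_frame(n);ims.append(p['frame'])
    print(n,p['eye'],p['attitude'],[k for k in p if k not in('frame','z_map')], p['K'].tolist() if hasattr(p['K'],'tolist') else p['K'])
    for l,z in(('salt_center',.045),('empty_well',.014),('spice_a',.014)):
        for f in(bot.pinpoint,):
            for r in f(p,l)[:4]:
                print(l,np.round(r['at'],1),round(r['conf'],2),at_z(p,r['at'],z).round(3),at_depth(p,r['at']).round(3))
    save(p,n+'1.png')
im=np.hstack(ims[:2]);cv2.imwrite('pics/a.png',cv2.resize(im,(800,300),interpolation=cv2.INTER_AREA)[...,::-1])
E
```

```text
0.0 [0.17014826 0.6010523  0.2307231 ] [-3.14047234e+00  7.61789259e-05  2.86573227e+00] [-0.1848004   0.16350349  0.24342163] 0.08524822931579752 0.0187
scene [ 0.15133549 -0.09730837  0.80852176] [ 0.48701456  0.00890032 -1.96876028] ['K', 'eye', 'attitude', 'shot'] [[388.03249034684023, 0.0, 281.4789438455363], [0.0, 388.03249034684023, 208.7805967574645], [0.0, 0.0, 1.0]]
salt_center [322.4 194.4] 0.93 [ 0.524 -0.347  0.045] [ 0.515 -0.341  0.063]
salt_center [294.5 214.6] 0.79 [ 0.502 -0.269  0.045] [ 0.489 -0.262  0.073]
empty_well [244.1 232.8] 0.84 [ 0.519 -0.153  0.014] [ 0.519 -0.153  0.013]
spice_a [216.7 223.1] 0.96 [ 0.566 -0.104  0.014] [ 0.545 -0.104  0.054]
side [0.4672035  0.31907023 0.72220518] [ 0.68172659  0.00767594 -3.07796706] ['K', 'eye', 'attitude', 'shot'] [[451.51212071334, 0.0, 281.75373488902017], [0.0, 451.51212071334, 220.76172929109114], [0.0, 0.0, 1.0]]
salt_center [283.9 208.1] 0.74 [ 0.505 -0.261  0.045] [ 0.504 -0.247  0.062]
salt_center [274.5 176.2] 0.59 [ 0.53  -0.348  0.045] [ 0.528 -0.329  0.064]
empty_well [274.3 264.2] 0.57 [ 0.516 -0.149  0.014] [ 0.516 -0.147  0.016]
spice_a [248.1 286.2] 0.97 [ 0.56  -0.099  0.014] [ 0.555 -0.077  0.05 ]
wrist [0.09476752 0.62254289 0.37462675] [-3.11601622e-01  2.83450632e-05  1.29392842e+00] ['K', 'eye', 'attitude', 'shot'] [[359.75686664198247, 0.0, 279.8806552172199], [0.0, 359.75686664198247, 208.83621465171112], [0.0, 0.0, 1.0]]
```

View pics/scene1.png

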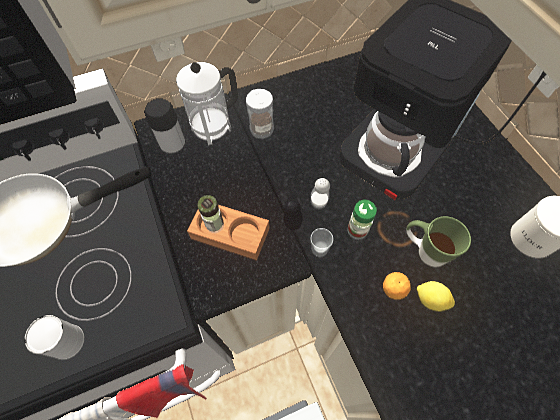

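View pics/side1.png

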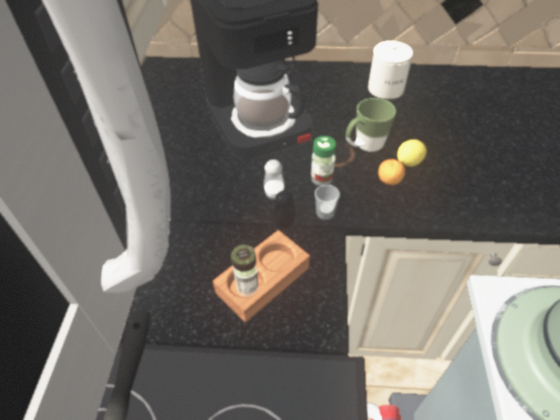

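The scene view shows these candidates:
- Clear shaker with a grey dome at scene (320,193), side (274,178).
- Black look-alike at scene (292,211), side (284,208).
- Green-capped spice jar at scene (363,218).
- Shot glass at scene (321,242).

The block's filled well is at (209,214) and the empty one at (245,230). The clear shaker fits the description. I'll confirm it in a crop and check the surroundings.

Run:
```python
from h import *
p=bot.grab_frame('scene');c=p['frame'][130:290,180:400];a=cv2.resize(c,(792,576),interpolation=cv2.INTER_CUBIC)
cv2.imwrite('pics/crop.png',a[...,::-1])
q=bot.grab_frame('side')
P=np.vstack([cloud(x)[x['z_map']>0] for x in(p,q)])
Pp=P
# corridor heights
def hmax(a,b,w):
    a,b=np.array(a),np.array(b);d=b-a;L=np.hypot(*d);d/=L
    r=Pp[:,:2]-a;t=r@d;s=abs(r@[-d[1],d[0]]);m=(t>-.05)&(t<L+.05)&(s<w)&(Pp[:,2]<.5);return np.percentile(Pp[m,2],[50,99,99.9,100]).round(3)
print(hmax((.17,.6),(.42,.1),.1),hmax((.42,.1),(.52,-.34),.06))
# height map round salt
for x in np.arange(.42,.68,.02):
    print(round(x,2),*['%4d'%(1000*Pp[m,2].max()) if (m:=(abs(Pp[:,0]-x)<.01)&(abs(Pp[:,1]-y)<.01)&(Pp[:,2]<.5)).sum()>2 else '   .' for y in np.arange(-.5,-.06,.02)])
# wood top
hsv=cv2.cvtColor(p['frame'],cv2.COLOR_RGB2HSV);C=cloud(p)
m=(abs(C[...,2]-.042)<.006)&(hsv[...,1]>110)&(hsv[...,0]<20)&(hsv[...,2]>100)&(np.hypot(C[...,0]-.54,C[...,1]+.13)<.12)
pts=C[m][:,:2]*1000;print(m.sum(),cv2.minAreaRect(pts.astype(np.float32)))
```

```text
[0.005 0.091 0.094 0.095] [0.001 0.085 0.089 0.092]
0.42    3    4    4    4  107  109  109   99    3   64   44   62   61    3    2    2    3    2    4    3    4    3
0.44    3    4    4    1  107  108  109  104    4   64   62   62    2    3    2    3    3    2    5    4    3    3
0.46  329    3    3    1    1  106  106    3    3    2    2    2    2    3    3    3   44   44   45    3    3    3
0.48  335   33    3    2    2    3    3    3    3    3    3   53   79    3    2    3   45   43   46   44    3    3
0.5  335  333    4    4    2    3    3    3   30    4    3   90   91   85    4   44   45   17   17   44   43    3
0.52  336  335  332    3    3    2    2   89   90   79    4   88   90   81    2   44   44   17   17   45   45   43
0.54  337  335  334    3    2    2    3   89   91   84    2    1    2    3    5   42   44   44   45  118  122  121
0.56  338  335  335  316    2    5    3    1   38    2    3    2    2    3    4    3    3   45   45  121  122  121
0.58  338  337  335  334    4    4    1    3    4    3    3    2    1    4    2    2    5    2   44  120  121  121
0.6  338  338  335  335    3    3    3    2    3    3    3    3    3    4    4    4    3    3    2   43   43   44
0.62  338  337  334  334    2    4    4    4    3    3    3    3    1    3    3    4    2    3    3    2   43   42
0.64  338  335  334  321    2    3    2    3    3    3    4    2  465  463    3    4    2    5    2    3    1    2
0.66  335  334    3    3    4    2    2    2  428  434  438  443  452  461  470  471  473  474  473  474  474  474
0.68   44    3    3    3    3    3    4  409  411  430  437  438  444  451  471  480  489  497  478  482  490  495
1286 ((537.2276000976562, -124.6999740600586), (160.5225067138672, 84.2793197631836), 47.965335845947266)
```

View pics/crop.png

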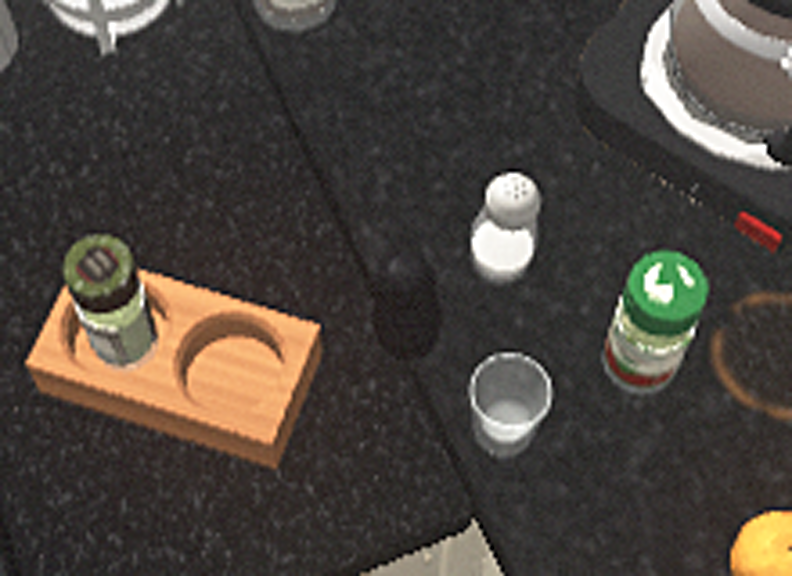

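The crop confirms it. The clear shaker with white salt and a grey dome is at crop (508,225), the near-invisible black twin at (407,305), and the empty well at (230,360). The salt is at about (0.527,-0.347) and the well at about (0.513,-0.152), with the block axis at 48°. I'll swing the arm in, drawn close.

Call:
move_arm(moves="-27 -28 -10 0.12; -54 -56 -20 0.24; -82 -84 -30 0.36; -109 -112 -30 0.48; -136 -140 -30 0.6; -163 -168 -30 0.72; -190 -196 -30 0.84; -218 -224 -30 0.96; -245 -252 -30 1.08; -272 -280 -30 1.2")

```text
clock: 1.53
position: [0.3562, 0.2561, 0.2616]
tool_rot: [3.141, -0.001, 1.66]
force: [2.0, -0.1, 0.2]
grip_width: 0.0857
```

Call:
move_arm(moves="-36 8 0 0.08; -73 16 0 0.16; -110 24 0 0.24; -146 32 0 0.32; -183 40 0 0.4; -219 48 0 0.48; -256 56 0 0.56; -292 64 0 0.64; -329 72 0 0.72; -365 80 0 0.76")

```text
clock: 2.37
position: [0.4702, -0.0998, 0.2616]
tool_rot: [3.141, -0.001, 0.901]
force: [-0.2, 1.6, 0.7]
grip_width: 0.0856
```

Run:
```python
from h import *
s=bot.observe();print(s['position'],s['tool_rot'],np.round(s['qpos'],2))
p=bot.grab_frame('wrist');save(p,'w2.png');print(p['eye'])
for l,z in(('salt_center',.045),('empty_well',.014),('spice_a',.014)):
    for r in bot.pinpoint(p,l)[:4]: print(l,np.round(r['at'],1),round(r['conf'],2),at_z(p,r['at'],z).round(4))
```

```text
[ 0.47024059 -0.09977443  0.26157181] [ 3.14108640e+00 -6.15951917e-04  9.01348774e-01] [-0.46  0.31  0.68  1.96 -0.24  0.96 -0.33]
[ 0.51910611 -0.03835545  0.40503642]
salt_center [395.6 265.2] 0.61 [ 0.5069 -0.2601  0.045 ]
salt_center [457.6 306.2] 0.56 [ 0.5344 -0.3486  0.045 ]
empty_well [343.  178.3] 0.56 [ 0.5182 -0.1526  0.014 ]
spice_a [347.  110.4] 0.7 [ 0.5637 -0.0957  0.014 ]
```

View pics/w2.png

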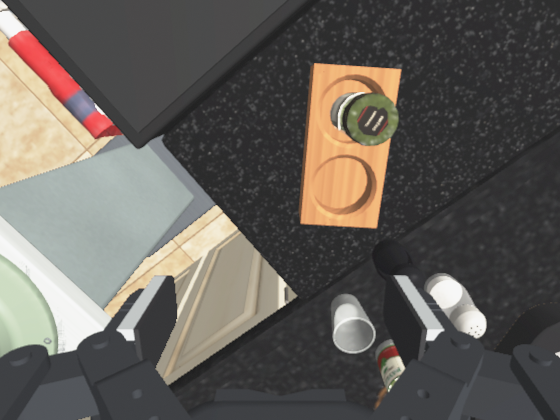

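The wrist view shows the empty well at (343,185), the salt shaker at (455,305), the black twin at (393,257), the glass at (352,325) and the jar at (390,360). The position estimates agree within a few mm. Next I'll go above the salt.

Call:
move_arm(moves="-20 25 0 0; -40 50 0 0; -60 75 0 0; -80 100 10 0; -100 125 20 0; -120 150 30 0; -140 175 40 0; -158 200 50 0; -158 200 61 0; -158 200 61 0")

```text
clock: 3.4
position: [0.5293, -0.3451, 0.1981]
tool_rot: [-3.139, 0.001, 0.906]
force: [0.2, 0.8, -0.7]
grip_width: 0.0855
```

Run:
```python
from h import *
s=bot.observe();print(s['position'],s['tool_rot'],np.round(s['qpos'],2),s['force'])
p=bot.grab_frame('wrist');save(p,'w3.png');print(p['eye'])
for l,z in(('salt_center',.045),('empty_well',.014)):
    for r in bot.pinpoint(p,l)[:4]: print(l,np.round(r['at'],1),round(r['conf'],2),at_z(p,r['at'],z).round(4))
C=cloud(p);m=(p['z_map']>0)&(np.hypot(C[...,0]-.529,C[...,1]+.348)<.05)&(C[...,2]>.02)&(C[...,2]<.1)
Q=C[m];print(m.sum())
for a,b in((.02,.05),(.05,.07),(.07,.08),(.08,.1)):
    k=(Q[:,2]>a)&(Q[:,2]<b)
    if k.sum()>5: print(a,k.sum(),Q[k].min(0).round(3),Q[k].max(0).round(3),Q[k].mean(0).round(3))
R_=rot(p['attitude']);K=p['K']
for t in (s['position'],[.529,-.348,.09],[.529,-.348,0]):
    c=R_.T@(np.array(t)-p['eye']);print(np.round([K[0,2]-K[0,0]*c[0]/c[2],K[1,2]+K[1,1]*c[1]/c[2]],1))
```

```text
[ 0.52925636 -0.34512888  0.19807056] [-3.13857591e+00  6.22957723e-04  9.05653496e-01] [ 0.1   0.65  0.6   1.63 -0.42  1.    0.17] [ 0.15381515  0.82544756 -0.73097676]
[ 0.57838836 -0.28368394  0.34143565]
salt_center [195.  127.2] 0.97 [ 0.5073 -0.2616  0.045 ]
salt_center [285.3 190.6] 0.56 [ 0.5322 -0.3484  0.045 ]
empty_well [121.2  13. ] 0.59 [ 0.5141 -0.1546  0.014 ]
empty_well [283.2 186.4] 0.3 [ 0.5283 -0.3507  0.014 ]
2503
0.02 531 [ 0.513 -0.36   0.02 ] [ 0.554 -0.323  0.05 ] [ 0.541 -0.333  0.039]
0.05 386 [ 0.516 -0.357  0.05 ] [ 0.551 -0.327  0.07 ] [ 0.539 -0.335  0.058]
0.07 231 [ 0.515 -0.363  0.07 ] [ 0.549 -0.329  0.08 ] [ 0.538 -0.339  0.077]
0.08 1355 [ 0.516 -0.363  0.08 ] [ 0.548 -0.33   0.091] [ 0.533 -0.345  0.086]
[279.5 277.8]
[282.3 208.7]
[282.  180.3]
```

View pics/w3.png

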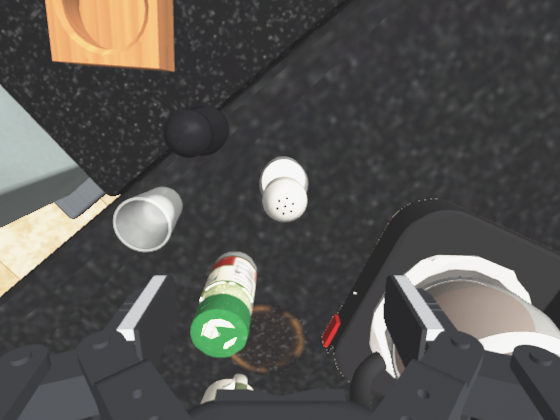

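Salt's cap spans x .516–.548 and y −.363 to −.330, so its centre is about (.532,−.347). In the image it stands at (284,190), with a clear gap for both fingers. I'll lower partway, straight down.

Call:
move_arm(moves="3 2 10 0; 3 2 25 0; 3 2 40 0; 3 2 55 0; 3 2 70 0; 3 2 80 0; 3 2 90 0; 3 2 100 0; 3 2 100 0; 3 2 100 0")

```text
clock: 4.38
position: [0.5333, -0.3444, 0.1002]
tool_rot: [-3.141, 0.0, 0.906]
force: [0.2, -0.7, 0.3]
grip_width: 0.0855
```

Run:
```python
from h import *
s=bot.observe();print(s['position'],s['tool_rot'],s['force'])
p=bot.grab_frame('wrist')
R_=rot(p['attitude']);K=p['K'];f=p['frame'].copy()
C=cloud(p);m=(p['z_map']>0)&(np.hypot(C[...,0]-.532,C[...,1]+.347)<.04)&(C[...,2]>.072)&(C[...,2]<.1)
Q=C[m];print(m.sum(),Q.min(0),Q.max(0),(Q.min(0)+Q.max(0))/2)
save(p,'w4.png')
```

```text
[ 0.5332508  -0.34442722  0.10021491] [-3.14134959e+00  1.36569498e-04  9.05880551e-01] [ 0.22299287 -0.71331356  0.28014347]
3487 [ 0.51520198 -0.36250524  0.07201459] [ 0.54926972 -0.3292872   0.09137438] [ 0.53223585 -0.34589622  0.08169449]
```

View pics/w4.png

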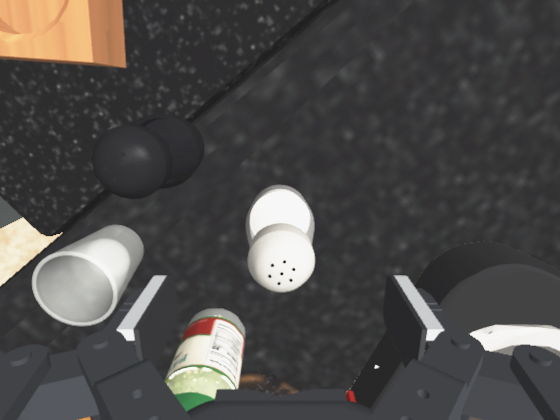

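The shaker is centred between the fingers (column 281). I'll lower the last 68 mm, then grip.

Call:
move_arm(moves="-2 0 10 0; -2 0 20 0; -2 0 30 0; -2 0 40 0; -2 0 50 0; -2 0 60 0; -2 0 68 0; -2 0 68 0; -2 0 68 0; -2 0 68 0")

```text
clock: 5.27
position: [0.5321, -0.3464, 0.0327]
tool_rot: [3.141, 0.0, 0.906]
force: [0.1, 0.0, -0.1]
grip_width: 0.0849
```

Call:
move_arm(moves="-2 0 0 0; -2 0 0 0; -2 0 0 0; -2 0 0 0; -2 0 0 0; -2 0 0 0; -2 0 0 0; -2 0 0 0; -2 0 0 0; -2 0 0 0", grip=0.2, grip_force=35)

```text
clock: 6.1
position: [0.5309, -0.3477, 0.033]
tool_rot: [3.141, -0.0, 0.906]
force: [-2.9, 1.1, 8.3]
grip_width: 0.0382
```

Gripped at 38 mm. Lifting.

Call:
move_arm(moves="0 0 -5 0; 0 0 -12 0; 0 0 -22 0; 0 0 -34 0; 0 0 -48 0; 0 0 -64 0; 0 0 -80 0; 0 0 -96 0; 0 0 -112 0; 0 0 -125 0")

```text
clock: 6.93
position: [0.531, -0.3479, 0.1598]
tool_rot: [3.14, -0.0, 0.906]
force: [0.1, -0.6, -0.3]
grip_width: 0.0384
```

Run:
```python
from h import *
s=bot.observe();print(s['position'],s['tool_rot'],s['force'],s['grip_width'])
p=bot.grab_frame('scene');save(p,'s5.png')
for l in('salt_center',):
    for r in bot.pinpoint(p,l)[:4]: print(l,np.round(r['at'],1),round(r['conf'],2),at_z(p,r['at'],.17).round(4),at_z(p,r['at'],.045).round(4))
q=bot.grab_frame('wrist')
Image=np.hstack([cv2.resize(p['frame'][130:290,230:400],(400,376)),cv2.resize(q['frame'],(400,376))])
cv2.imwrite('pics/s5w.png',Image[...,::-1])
for im,n in((p,'scene'),(q,'wrist')):
    for r in bot.pinpoint(im,'empty_well')[:2]: print(n,r['conf'],r['at'],at_z(im,r['at'],.014))
```

```text
[ 0.53097462 -0.34791885  0.15981325] [ 3.14002043e+00 -2.96411436e-04  9.05599038e-01] [ 0.07174868 -0.60784353 -0.27750613] 0.03835487297055605
salt_center [293.2 213.6] 0.75 [ 0.4475 -0.2392  0.17  ] [ 0.5054 -0.2669  0.045 ]
salt_center [329.  157.8] 0.54 [ 0.5343 -0.3552  0.17  ] [ 0.6093 -0.4057  0.045 ]
scene 0.75 [246.2, 235.2] [ 0.5112176  -0.15526443  0.014     ]
```

View pics/s5w.png

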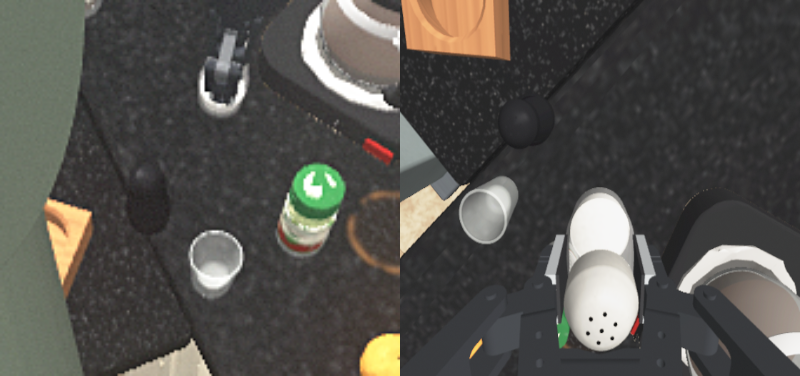

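The shaker is held upright between the pads (wrist crop (600,270)), and the look-alike and neighbours are undisturbed. I'll move sideways so the wrist camera sees the well.

Call:
move_arm(moves="4 -10 0 0; 10 -25 0 0; 18 -42 0 0; 26 -59 0 0; 34 -76 0 0; 42 -93 0 0; 50 -110 0 0; 57 -125 0 0; 60 -133 0 0; 60 -133 0 0")

```text
clock: 8.02
position: [0.4624, -0.217, 0.1569]
tool_rot: [-3.14, -0.0, 0.907]
force: [0.1, -0.3, 0.2]
grip_width: 0.0386
```

Run:
```python
from h import *
s=bot.observe();print(s['position'],s['tool_rot'],s['force'],s['grip_width'])
q=bot.grab_frame('wrist');save(q,'w6.png')
for r in bot.pinpoint(q,'empty_well')[:2]: print(r['conf'],r['at'],at_z(q,r['at'],.014))
C=cloud(q);hsv=cv2.cvtColor(q['frame'],cv2.COLOR_RGB2HSV)
ok=(q['z_map']>0)&(np.hypot(C[...,0]-.515,C[...,1]+.153)<.045)
f=C[ok&(abs(C[...,2]-.014)<.006)];t=C[ok&(abs(C[...,2]-.042)<.003)]
print(len(f),f.mean(0),len(t))
# rim circle: inner edge of top surface, fit by max empty circle (dist transform on grid)
g=np.zeros((120,120),np.uint8)
ij=np.round((t[:,:2]-[.515-.06,-.153-.06])*1000).astype(int);g[ij[:,0],ij[:,1]]=1
g=cv2.morphologyEx(g,cv2.MORPH_CLOSE,np.ones((5,5)))
d=cv2.distanceTransform(1-g,cv2.DIST_L2,5);d[:35]=0;d[85:]=0;d[:,:35]=0;d[:,85:]=0
w=np.argwhere(d>d.max()-.7).mean(0);print('rim',d.max(),[.455+w[0]/1000,-.213+w[1]/1000])
u=np.array([np.cos(s['tool_rot'][2]),np.sin(s['tool_rot'][2])]);
fx=f[:,:2]@u;fy=f[:,:2]@[u[1],-u[0]];print('floor ext',np.percentile(fx,[1,99]),np.percentile(fy,[1,99]))
```

```text
[ 0.46240703 -0.21697242  0.15689684] [-3.14006498e+00 -6.77718577e-06  9.06986966e-01] [ 0.06824286 -0.27595315  0.20716324] 0.038603119160113664
0.69 [281.6, 86.0] [ 0.5148806 -0.1519671  0.014    ]
5752 [ 0.51295264 -0.15108782  0.014841  ] 7173
rim 29.959694 [np.float64(0.5126666666666667), np.float64(-0.15166666666666667)]
floor ext [0.16731055 0.22569816] [0.46778873 0.52643677]
```

View pics/w6.png

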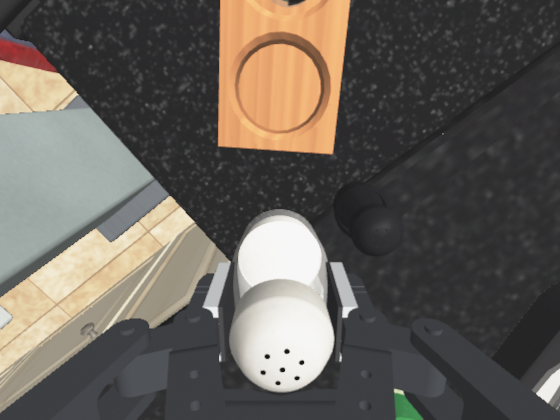

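The well is at (281,86) in the image, straight ahead. Floor, rim and network estimates agree on (.513,-.1515). I'll go over it and start lowering.

Call:
move_arm(moves="8 0 0 0; 20 0 0 0; 34 0 0 0; 48 0 0 0; 62 0 0 0; 74 0 0 0; 81 0 0 0; 81 0 0 0; 81 0 15 0; 81 0 30 0")

```text
clock: 8.95
position: [0.5134, -0.155, 0.1275]
tool_rot: [3.14, -0.0, 0.906]
force: [1.4, -0.4, -1.1]
grip_width: 0.0385
```

Run:
```python
from h import *
s=bot.observe();P=np.array(s['position']);psi=s['tool_rot'][2];print(P,s['tool_rot'],s['force'],s['grip_width'])
u=np.array([np.cos(psi),np.sin(psi)]);v=np.array([u[1],-u[0]])
q=bot.grab_frame('wrist');save(q,'w7.png')
C=cloud(q);D=C[...,:2]-P[:2];x=D@u;y=D@v
m=(q['z_map']>0)&(C[...,2]>P[2]+.036)&(C[...,2]<P[2]+.075)&(abs(x)<.03)&(abs(y)<.019)
print('cap in tool: x',np.percentile(x[m],[.5,99.5]),'y',np.percentile(y[m],[.5,99.5]),'top',C[...,2][m].max(),m.sum())
w=np.array([.513,-.1515])-P[:2];print('well in tool',w@u,w@v)
```

```text
[ 0.51338877 -0.1550182   0.12746427] [ 3.14014135e+00 -4.97251203e-04  9.05602138e-01] [ 1.38493261 -0.39397254 -1.07043951] 0.038518091058038176
cap in tool: x [-0.00892146  0.01882787] y [-0.01863931  0.01856777] top 0.2024636960355126 10297
well in tool 0.0025281601561946056 -0.002477358922131169
```

The shaker is about 2 mm forward of the TCP, so I need a small correction (0, -2), then lower.

Call:
move_arm(moves="0 -2 8 0; 0 -2 16 0; 0 -2 24 0; 0 -2 32 0; 0 -2 40 0; 0 -2 48 0; 0 -2 56 0; 0 -2 64 0; 0 -2 70 0; 0 -2 72 0")

```text
clock: 9.83
position: [0.5111, -0.1533, 0.0542]
tool_rot: [-3.141, 0.001, 0.906]
force: [-0.1, -1.0, -1.1]
grip_width: 0.0385
```

Call:
move_arm(moves="0 0 2 0; 0 0 3 0; 0 0 4 0; 0 0 5 0; 0 0 6 0; 0 0 6.5 0; 0 0 7 0; 0 0 7.5 0; 0 0 7.5 0; 0 0 7.5 0")

```text
clock: 10.67
position: [0.5115, -0.1534, 0.0478]
tool_rot: [3.142, -0.0, 0.906]
force: [0.6, -0.8, -1.0]
grip_width: 0.0384
```

Call:
move_arm(moves="0 0 0.5 0; 0 0 1 0; 0 0 1.5 0; 0 0 1.5 0; 0 0 2 0; 0 0 2 0; 0 0 2 0; 0 0 2 0; 0 0 2 0; 0 0 2 0")

```text
clock: 11.5
position: [0.5119, -0.1534, 0.0468]
tool_rot: [3.141, -0.001, 0.906]
force: [-5.0, 2.2, 24.2]
grip_width: 0.0382
```

Contact with the floor at 24 N upward. I'll back off 1 mm and release.

Call:
move_arm(moves="0 0 -0.5 0; 0 0 -1 0; 0 0 -1 0; 0 0 -1 0; 0 0 -1 0; 0 0 -1 0; 0 0 -1 0; 0 0 -1 0; 0 0 -1 0; 0 0 -1 0")

```text
clock: 12.33
position: [0.5117, -0.1535, 0.0469]
tool_rot: [3.141, -0.0, 0.906]
force: [-1.5, 0.7, 7.7]
grip_width: 0.0389
```

Call:
move_arm(moves="0 0 0 0; 0 0 0 0; 0 0 0 0; 0 0 0 0; 0 0 0 0; 0 0 0 0; 0 0 0 0; 0 0 0 0; 0 0 0 0; 0 0 0 0", grip=0.85)

```text
clock: 13.17
position: [0.5115, -0.1534, 0.0468]
tool_rot: [3.142, -0.0, 0.906]
force: [-1.1, 0.3, -0.4]
grip_width: 0.0728
```

Call:
move_arm(moves="0 0 -5 0; 0 0 -12 0; 0 0 -22 0; 0 0 -34 0; 0 0 -48 0; 0 0 -64 0; 0 0 -80 0; 0 0 -100 0; 0 0 -120 0; 0 0 -130 0")

```text
clock: 14.0
position: [0.5121, -0.1537, 0.1799]
tool_rot: [3.139, -0.002, 0.905]
force: [-0.2, -0.6, -1.0]
grip_width: 0.0723
```

Run:
```python
from h import *
s=bot.observe();print(s['clock'],s['position'],s['force'],s['grip_width'])
q=bot.grab_frame('wrist');p=bot.grab_frame('side')
C=cloud(q)
cv2.imwrite('pics/fin.png',np.hstack([cv2.resize(q['frame'],(400,300)),cv2.resize(p['frame'][130:340,180:460],(400,300))])[...,::-1])
for im in(q,p):
    for l,z in(('salt_center',.059),('spice_a',.014)):
        for r in bot.pinpoint(im,l)[:3]: print(l,np.round(r['at']),round(r['conf'],2),at_z(im,r['at'],z).round(4))
m=(q['z_map']>0)&(np.hypot(C[...,0]-.513,C[...,1]+.1515)<.04)&(C[...,2]>.086)&(C[...,2]<.115)
Q=C[m];print(m.sum(),(Q.min(0)+Q.max(0))/2,Q.max(0))
```

```text
14.0 [ 0.51211484 -0.15374485  0.17987513] [-0.2377507  -0.64376565 -1.01998824] 0.07226812394221868
salt_center [282. 199.] 0.9 [ 0.5151 -0.1539  0.059 ]
salt_center [351. 293.] 0.73 [ 0.5092 -0.2539  0.059 ]
spice_a [286.  95.] 0.83 [ 0.564  -0.0961  0.014 ]
salt_center [277. 248.] 0.91 [ 0.511  -0.1539  0.059 ]
salt_center [285. 210.] 0.91 [ 0.5015 -0.2443  0.059 ]
spice_a [249. 289.] 0.77 [ 0.5586 -0.092   0.014 ]
spice_a [276. 247.] 0.27 [ 0.5158 -0.1892  0.014 ]
1974 [ 0.5128657  -0.15224772  0.09548796] [ 0.52993153 -0.13527103  0.1049656 ]
```

View pics/fin.png

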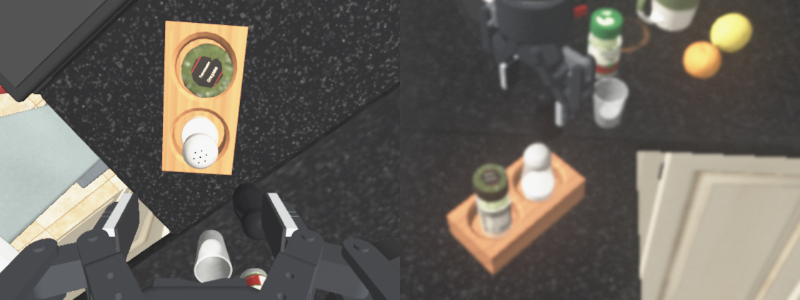

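The shaker stands in the well, centred at (.513,-.152), with its top at .105 m against the expected .104. The spice jar is unmoved and the gripper is clear.

```bash
python3 -c "
from workcell import bot
print(bot.job_done())"
```

```text
the job is handed in; nothing more can be done
None
```

I picked up the clear, grey-capped salt shaker, lowered it into the empty well until it touched the floor, let go and drew the arm clear. I handed the job in at about 14 s, and no verdict was reported. The black look-alike was left alone.

- **Shaker:** the last depth check put its axis about 1 mm from the well's centre. Its top was at 0.105 m, against 0.104 m expected when standing on the well floor. It looked upright in the wrist and side views; I did not measure the tilt.
- **Spice jar:** it stands where it was. The networks' estimates differ by about 7 mm at most between views, which is their normal scatter.
- **Forces:** the floor contact peaked at about 24 N on the tool, below the limits.

No check failed. The networks' shaker positions in the two views differed by about 4 mm, so I relied on the depth measurement.

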